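Fold in the splash guard's wing to shield the clean dishes

ROBOT

A 7-joint arm with a two-finger parallel gripper is mounted at the origin on the work surface. World frame = base frame: x ahead of the robot, y to its left, z up, the work surface at z = 0. Lengths are in m, angles in rad, forces in N, time in s.
With the tool pointing down it reaches from about 0.425 to 1.025 m from the base axis. Payload 9.4 kg.
Tool frame: the origin (TCP) lies midway between the tips of the shut fingers; the grasp point (between the pads) lies 19 mm behind it (robot.grip_depth is the distance from the TCP to the grasp point, in m); z points along the fingers, y is the line along which they close (so a half turn about z gives the same grasp; the last joint's range is limited). The gripper opens to 85 mm and grips with 20 to 120 N. Pads are 22 mm wide; open, the fingers measure 114 mm over their backs; the gripper's body (76 mm by 85 mm) begins 54 mm behind the grasp point. The pads swing forward as they close: fully open they stand 13 mm farther back than shut.
Start: joints at [1.209, 0.599, -0.003, 1.599, 0.002, 0.943, -0.08], TCP at [0.204, -0.696, 0.231] pointing down, gripper open.
Joint ranges: [-2.57, 2.57], [-0.35, 1.97], [-1.29, 1.29], [0.11, 2.56], [-1.05, 4.19], [0.11, 1.86], [-2.63, 2.63]. Speed limits (rad/s): [2.22, 2.22, 3.01, 3.01, 3.14, 3.14, 3.14].

INTERFACE

Orientations are given as a 3x3 rotation matrix whose columns are the frame's x, y, z axes.
In Python, from cell import robot, imaging, job_done gives the robot as it stands. The module is installed in compiled form; this text tells all that it offers.
- The arm moves only by the tool arm_command, never from a script. Its argument "series" is a list of rows, each a list of 3 entries, a list of its own where there are three numbers: the shift along the tool's x, y, z in m, then the turn, a rotation vector about the tool's x, y, z in degrees, then the closure, from -1 (fully open) to 1 (shut). In form: [[[dx, dy, dz], [wx, wy, wz], fingers], ...]. A call has exactly 5 rows; each row shifts and turns the commanded pose from where the row before left it, along the tool's axes as they then stand; what a row does not reach is not made up. A row lasts 1/10 s, in which the tool goes at most 50 mm and 8.59 degrees, less where a joint would pass 70% of its speed; a pose out of reach is approached as far as the arm can. A call is refused whole if a number of a shift passes 0.05 or a number of a turn 8.59, either way. A call with a gripper value outside its range is refused whole. The fingers move at their own pace and stop on an object; "squeeze" is the grip in N (left out, the last holds). Time passes only in rows, so rows that do not move let the fingers close, or fill a call up. It gives the time, the measured TCP pose, the force, the opening and the grip force at its end, in the units of the state.
- robot.get_obs(): the state, without advancing time (a new reading comes with each control period).
- imaging.snapshot(name): name is "scene" or "top"; returns a dict with "image" (420x560x3 uint8, red, green, blue), "mtx" (3x3 intrinsics, pixels), "eye" and "orientation" of the camera in the world. Camera axes: x right, y up, looking along -z (the intrinsics and any distortion apply to the point x, -y, -z); pixel columns grow to the right and rows downward; lengths in m; the calibration is good to about 2 mm. A picture is of the moment at which its call begins. There is no depth.
- job_done(): hands the job in; it is judged then, once.
The state is a dict: "time_s": time; "joints": joint angles; "joint_velocities": joint speeds; "effort": joint torques, N m; "ee_pos": TCP position; "eef_rot": TCP orientation; "ft_force": force on the tool from outside, world axes, zero at the start; "torque": the same for the moment, N m; "gripper_width": finger opening in m; "grip_force": force on a finger pad.
Only numpy, scipy, OpenCV 4.12 (cv2) and the standard library are available. Lean on these libraries where they do the work, as an engineer would, in place of code of your own. Each camera call takes 0.05 s, during which the arm holds its last target. There are 200 camera calls.

TASK

The frying pan is about to spit fat at the clean plates. On the side of the hob where the dish rack stands, fold the splash guard's wing in until it stands square (at a right angle) to the guard's back panel. Leave the guard's other wing as it is, and do not shift the frying pan or the pot.

Things in the scene. Friction and masses are not known exactly. Their poses are not given: they have to be found in the camera images.
- hob: Fixed portable single-plate hob: silver housing 360 (x) x 290 (y) mm, black glass top 65 mm above the counter. Origin: centre of its underside, on the counter. Its +x axis points to the cook's side (knobs, away from the robot at yaw 0), +y to the left as the robot sees it, z up.
- guard_back (a point): Middle of the top edge of the folding aluminium splash guard's back panel, fixed to the hob: upright, 340 mm wide from hinge to hinge along the hob's y, 4 mm thick, 250 mm high, in the plane x = -185 mm of the hob, between robot and pan. A hinged wing hangs at each end. Axes as the hob's.
- wing_left (a joint): Angle (rad) of the guard's left wing (hob +y side) about its vertical hinge: 0 = stretched out sideways in line with the back panel; grows as it folds in towards the hob's +x, past the pan's side; 1.571 = square to the back panel; range 0 to 2.0. Stiff hinge: about 0.2 N m of friction (1 to 2 N of push 150 mm out); it stays where it is left.
- wing_right (a joint): The same for the guard's right wing (hob -y side), its mirror image: 0 = stretched out in line with the back panel, grows as it folds in towards the hob's +x, 1.571 = square to the back panel; same size and stiffness.
- wing_left_hinge (a point): Point on the left wing's hinge axis at the top of the wing, 250 mm above the counter; at (-185, +170) mm in the hob's x, y.
- wing_left_edge (a point): Top outer corner of the left wing, on its middle plane. The wing is an upright aluminium sheet 4 mm thick with a rolled hem 8 mm thick along its top and free edge, 240 mm long from the hinge axis, reaching from 8 to 250 mm above the counter.
- wing_right_hinge (a point): Point on the right wing's hinge axis at the top of the wing, 250 mm above the counter; at (-185, -170) mm in the hob's x, y.
- wing_right_edge (a point): Top outer corner of the right wing, on its middle plane. The wing is an upright aluminium sheet 4 mm thick with a rolled hem 8 mm thick along its top and free edge, 240 mm long from the hinge axis, reaching from 8 to 250 mm above the counter.
- dish_rack: Fixed white plastic dish rack 340 (x) x 225 (y) mm with standing clean white plates, a green cutlery caddy and glasses, up to 205 mm high. Origin: centre of its underside. It stands on the counter to one side (+y or -y) of the hob.
- pan: Loose red frying pan on the hob, 220 mm across, its rim 110 mm above the counter; a black handle points roughly to the hob's +x, its end 260 mm from the middle. Origin: centre of its underside.
- pot: Loose red cooking pot with its lid on, 196 mm across, 150 mm high, two black side handles. Origin: centre of its underside. It stands on the hob's other side, away from the dish rack.

How it is judged:
At the end, for the whole second after the job is handed in: The wing on the dish rack's side stands still, square to the back panel within about 0.12 rad (7 degrees: joint 1.45 to 1.69); the other wing's outer edge is within 30 mm of where it was and at rest; the pan and the pot are within 30 mm of where they were (((y of dish_rack in the frame of hob above 0 m and value of joint wing_left between 1.45 and 1.69 rad and distance of wing_right_edge from where it was at the start of the episode below 0.03 m) or (y of dish_rack in the frame of hob below 0 m and value of joint wing_right between 1.45 and 1.69 rad and distance of wing_left_edge from where it was at the start of the episode below 0.03 m)) and velocity of joint wing_left between -0.05 and 0.05 rad/s and velocity of joint wing_right between -0.05 and 0.05 rad/s and distance of each of pan, pot from where it was at the start of the episode below 0.03 m); the robot touches nothing.
It fails at once if the wing on the side away from the dish rack is moved (outer edge by more than 30 mm) ((y of dish_rack in the frame of hob above 0 m and distance of wing_right_edge from where it was at the start of the episode above 0.03 m) or (y of dish_rack in the frame of hob below 0 m and distance of wing_left_edge from where it was at the start of the episode above 0.03 m)).
It fails at once if the frying pan is shifted by more than 30 mm (distance of pan from where it was at the start of the episode above 0.03 m).
It fails at once if the pot is shifted by more than 30 mm (distance of pot from where it was at the start of the episode above 0.03 m).
It also fails if it takes over 35 s, if anything falls off the work surface, if the arm or the gripper's body presses on something with over 40 N, if the wrist force passes 120 N, or if a joint passes its speed limit or range.

## Working session

There is one attempt and no reset: what is moved stays moved. The work goes in short steps, Python scripts to look and compute and a tool call to move; the robot and the scene stay as the last step left them, time stands still between calls to the robot, and variables do not carry over. Pictures are saved under pics/ and viewed, at most 10 in all, crops included, and the job is handed in when it is done.

Besides the shell and the picture viewer there is one more tool, called after "Request:" by a JSON object that holds its "op" and its "data", one argument or row to a line. arm_command: Moves the arm, as the interface text tells. Its arguments: {"type":"object","properties":{"series":{"type":"array"},"squeeze":{"type":"number"}},"required":["series"]}

```bash
mkdir -p pics
python3 - <<'E'
from cell import robot, imaging
import cv2,pickle
d={}
for n in("scene","top"):
    s=imaging.snapshot(n);d[n]=s
    cv2.imwrite(f"pics/{n}0.png",cv2.resize(s["image"][:,:,::-1],(784,588),interpolation=cv2.INTER_CUBIC))
    print(n,s["mtx"].tolist(),s["eye"],s["orientation"].tolist(),s.keys())
pickle.dump(d,open("d.pkl","wb"))
o=robot.get_obs();print(o["ee_pos"],o["eef_rot"],o["time_s"])
E
```

```text
scene [[544.3893332444597, 0.0, 285.1842368221466], [0.0, 544.3893332444597, 217.08149381325313], [0.0, 0.0, 1.0]] [ 1.68758348 -0.32600357  1.8549197 ] [[0.27672146174009027, -0.7685832354015311, 0.5768058970504225], [0.9609405686959004, 0.22400748916673138, -0.1625234390222411], [-0.004296050142531849, 0.599249910352043, 0.8005504911598277]] dict_keys(['image', 'mtx', 'eye', 'orientation'])
top [[488.7132481337512, 0.0, 278.8465145502407], [0.0, 488.7132481337512, 206.3519126554152], [0.0, 0.0, 1.0]] [ 0.31502607 -0.01094029  1.61617901] [[0.001881455242650009, 0.9947487806023495, -0.10232948556651995], [-0.9999917180268434, 0.002240862418871505, 0.0033974127423505715], [0.0036088784812045712, 0.1023222459964518, 0.994744758201997]] dict_keys(['image', 'mtx', 'eye', 'orientation'])
[ 0.20357046 -0.69540088  0.23047537] [[ 9.59692536e-01  2.81051497e-01 -5.40223245e-04]
 [ 2.81051979e-01 -9.59691627e-01  1.32931093e-03]
 [-1.44842897e-04 -1.42756059e-03 -9.99998971e-01]] 0.1
```

View pics/scene0.png

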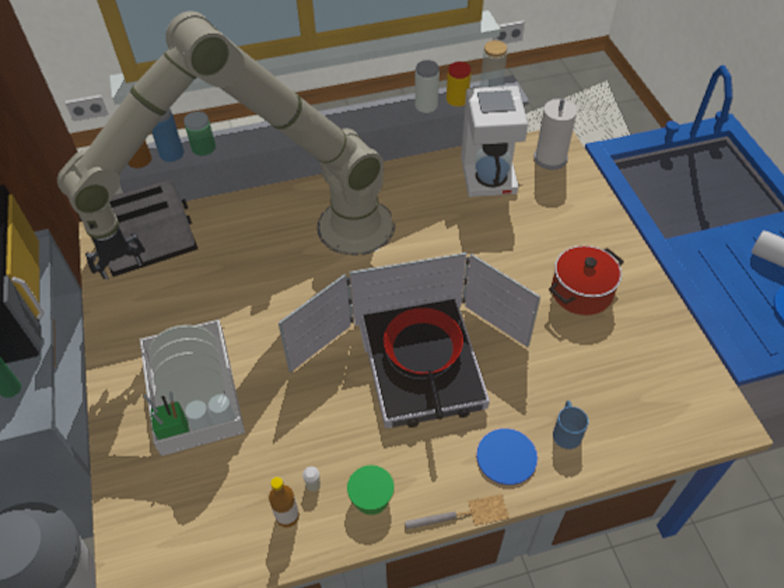

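View pics/top0.png

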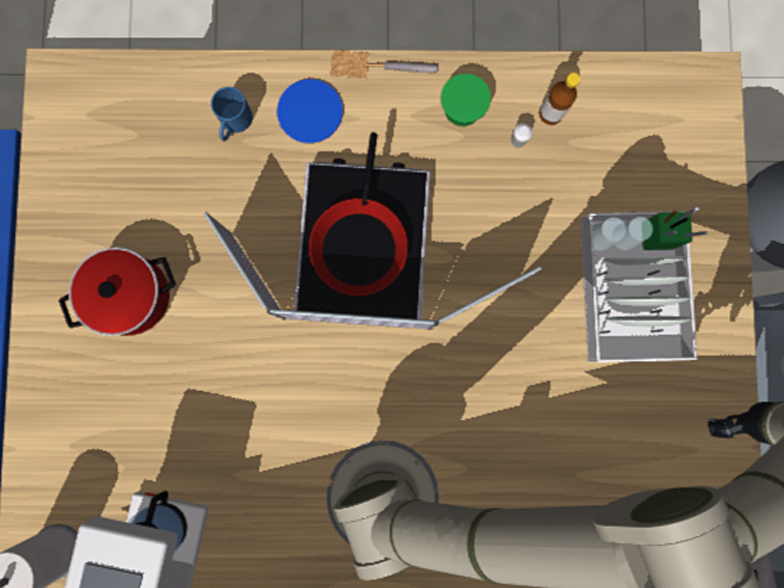

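Both views agree. The rack is at the right of the top view (−y), so the right wing is the one to fold. In the top picture its hinge is at about (436,324) and its outer edge at (541,268). The left wing runs from (272,313) to (206,213).

```bash
cat > h.py <<'E'
import numpy as np
def ray(s,u,v,z,f=1.4):
    d=np.linalg.solve(s["mtx"],[(u+.5)/f-.5,(v+.5)/f-.5,1.]); d=s["orientation"]@(d*[1,-1,-1])
    return s["eye"]+d*(z-s["eye"][2])/d[2]
E
python3 - <<'E'
import pickle,numpy as np,cv2
from h import *
d=pickle.load(open("d.pkl","rb"));s=d["top"]
P={k:ray(s,*v) for k,v in dict(rh=(436,324,.25),re=(541,268,.25),lh=(272,313,.25),le=(206,213,.25),hob_fr=(428,172,.065),hob_fl=(307,164,.065),pan=(360,246,.11),rackfl=(588,214,.1),rackbl=(592,360,.1)).items()}
for k,v in P.items():print(k,v.round(4))
b=P["rh"]-P["lh"];print("w",np.linalg.norm(b),"len",np.linalg.norm(P["re"]-P["rh"]),np.linalg.norm(P["le"]-P["lh"]))
y=-b/np.linalg.norm(b);x=np.array([y[1],-y[0],0]);w=P["re"]-P["rh"];print("yaw",np.arctan2(x[1],x[0]),"ang",np.arctan2(w@x,-w@y))
s2=d["scene"]
for k,v in dict(rh=(350,277,.25),re=(281,320,.25),lh=(467,257,.25),le=(538,293,.25)).items():print(k,ray(s2,*v).round(4))
c=s["image"][120:270,170:410,::-1];cv2.imwrite("pics/c.png",cv2.resize(c,None,fx=3.3,fy=3.3,interpolation=cv2.INTER_CUBIC))
E
```

```text
rh [ 0.3857 -0.1064  0.25  ]
re [ 0.499  -0.3187  0.25  ]
lh [0.407  0.2213 0.25  ]
le [0.6099 0.3591 0.25  ]
hob_fr [ 0.7479 -0.1025  0.065 ]
hob_fl [0.7661 0.1784 0.065 ]
pan [0.5663 0.0522 0.11  ]
rackfl [ 0.6423 -0.4611  0.1   ]
rackbl [ 0.3147 -0.4608  0.1   ]
w 0.32847796236303944 len 0.2405641355608704 0.24526057131213788
yaw -0.06492198788458756 ang 0.5553157918873161
rh [ 0.4058 -0.1032  0.25  ]
re [ 0.4947 -0.3092  0.25  ]
lh [0.4274 0.2235 0.25  ]
le [0.5988 0.3634 0.25  ]
```

View pics/c.png

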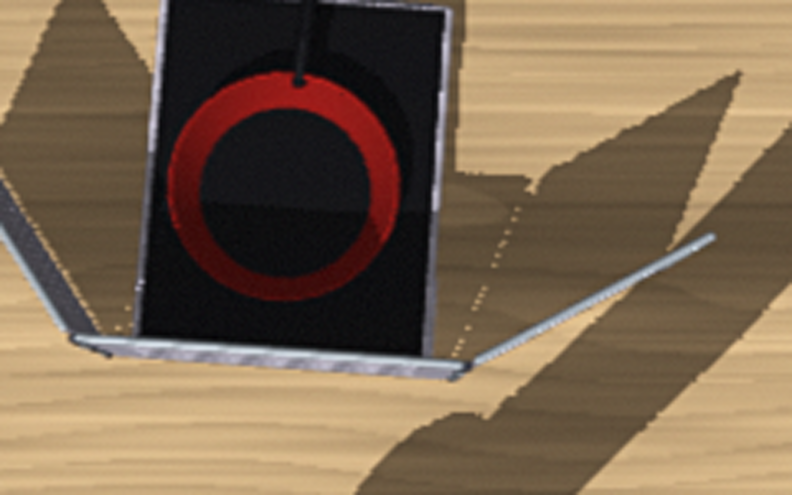

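The enlarged crop puts the top of the right hinge at (467,367), the right edge at (712,237) and the left hinge at (75,340). I'll recompute from these.

Run:
```python
import pickle,numpy as np
from h import *
s=pickle.load(open("d.pkl","rb"))["top"]
g=lambda u,v:ray(s,170+(u+.5)/3.3-.5,120+(v+.5)/3.3-.5,.25,1)
rh,re,lh=g(467,367),g(712,237),g(75,340);print(rh,re,lh)
b=rh-lh;print(np.linalg.norm(b),np.linalg.norm(re-rh))
y=-b/np.linalg.norm(b);x=np.array([y[1],-y[0],0]);w=re-rh
print("yaw",np.arctan2(x[1],x[0]),"ang",np.arctan2(w@x,-w@y))
rh=(rh+lh)/2-.17*y;print("rh",rh,"x",x,"y",y)
for a in(.53,1.,1.571):
    c=-np.cos(a)*y+np.sin(a)*x; n=-np.sin(a)*y-np.cos(a)*x   # n: outward (pushing side)
    for r in(.15,.2): print(a,r,(rh+c*r).round(3),"n",n.round(3))
```

```text
[ 0.3868607  -0.10611874  0.25      ] [ 0.49845094 -0.31617297  0.25      ] [0.40907443 0.22631529 0.25      ]
0.33317538839845523 0.2378553413376948
yaw -0.06672227968069959 ang 0.5550522918270322
rh [ 0.38663319 -0.10952346  0.25      ] x [ 0.99777489 -0.06667278  0.        ] y [ 0.06667278  0.99777489 -0.        ]
0.53 0.15 [ 0.454 -0.244  0.25 ] n [-0.895 -0.447  0.   ]
0.53 0.2 [ 0.476 -0.288  0.25 ] n [-0.895 -0.447  0.   ]
1.0 0.15 [ 0.507 -0.199  0.25 ] n [-0.595 -0.804  0.   ]
1.0 0.2 [ 0.547 -0.229  0.25 ] n [-0.595 -0.804  0.   ]
1.571 0.15 [ 0.536 -0.119  0.25 ] n [-0.066 -0.998  0.   ]
1.571 0.2 [ 0.586 -0.123  0.25 ] n [-0.066 -0.998  0.   ]
```

Request:
{"op": "arm_command", "data": {
  "series": [
    [[0, 0, 0], [0, 0, 8.15], 1],
    [[0, 0, 0], [0, 0, 8.15], 1],
    [[0.02, -0.04, 0], [0, 0, 0], 1],
    [[0.02, -0.04, 0], [0, 0, 0], 1],
    [[0.02, -0.04, 0], [0, 0, 0], 1]
  ]
}}

```text
time_s: 0.6
ee_pos: [0.264, -0.5741, 0.2307]
eef_rot: [[1.0, -0.0, -0.0], [-0.0, -1.0, 0.001], [-0.0, -0.001, -1.0]]
ft_force: [0.5, 0.0, -0.1]
gripper_width: 0.0124
grip_force: 0.0
```

Request:
{"op": "arm_command", "data": {
  "series": [
    [[0.02, -0.04, 0], [0, 0, 0], 1],
    [[0.02, -0.04, 0], [0, 0, 0], 1],
    [[0.02, -0.04, 0], [0, 0, 0], 1],
    [[0.02, -0.04, 0], [0, 0, 0], 1],
    [[0, 0, 0], [0, 0, 0], 1]
  ]
}}

```text
time_s: 1.1
ee_pos: [0.3467, -0.41, 0.2311]
eef_rot: [[1.0, 0.008, 0.0], [0.008, -1.0, 0.003], [0.001, -0.003, -1.0]]
ft_force: [0.7, -1.6, 0.6]
gripper_width: 0.0
grip_force: 0.0
```

Run:
```python
from cell import robot
o=robot.get_obs();print(o["ee_pos"],o["eef_rot"].round(3).tolist(),o["ft_force"],o["gripper_width"],o["joints"])
```

```text
[ 0.34668768 -0.40999929  0.23109033] [[1.0, 0.008, 0.0], [0.008, -1.0, 0.003], [0.001, -0.003, -1.0]] [ 0.71700099 -1.59844401  0.63345096] 7.446501046879419e-06 [ 0.7249624   0.37591486  0.05367561  2.03149956 -0.03310948  0.7367706
 -0.76310817]
```

Request:
{"op": "arm_command", "data": {
  "series": [
    [[0.02, -0.03, 0], [0, 0, 0], 1],
    [[0.02, -0.03, 0], [0, 0, 0], 1],
    [[0.02, -0.03, 0.01], [0, 0, 0], 1],
    [[0.013, -0.03, 0.02], [0, 0, 0], 1],
    [[0, 0, 0], [0, 0, 0], 1]
  ]
}}

```text
time_s: 1.6
ee_pos: [0.4175, -0.2913, 0.1993]
eef_rot: [[1.0, 0.006, -0.002], [0.006, -1.0, 0.003], [-0.002, -0.003, -1.0]]
ft_force: [0.1, 0.2, 0.3]
gripper_width: 0.0002
grip_force: 0.0
```

Request:
{"op": "arm_command", "data": {
  "series": [
    [[0.016, -0.013, 0], [0, 0, 0], 1],
    [[0.015, -0.011, 0], [0, 0, 0], 1],
    [[0.018, -0.01, 0], [0, 0, 0], 1],
    [[0.018, -0.01, 0], [0, 0, 0], 1],
    [[0, 0, 0], [0, 0, 0], 1]
  ]
}}

```text
time_s: 2.1
ee_pos: [0.4861, -0.2507, 0.2013]
eef_rot: [[1.0, 0.003, 0.002], [0.003, -1.0, 0.0], [0.002, -0.0, -1.0]]
ft_force: [0.4, 0.9, -0.6]
gripper_width: 0.0002
grip_force: 0.0
```

Request:
{"op": "arm_command", "data": {
  "series": [
    [[0.016, -0.015, 0], [0, 0, 0], 1],
    [[0.016, -0.015, 0], [0, 0, 0], 1],
    [[0.012, -0.018, 0], [0, 0, 0], 1],
    [[0.011, -0.018, 0], [0, 0, 0], 1],
    [[0, 0, 0], [0, 0, 0], 1]
  ]
}}

```text
time_s: 2.6
ee_pos: [0.5395, -0.1839, 0.2012]
eef_rot: [[1.0, 0.003, 0.0], [0.003, -1.0, 0.001], [0.0, -0.001, -1.0]]
ft_force: [0.1, 0.4, 0.4]
gripper_width: -0.0
grip_force: 0.0
```

Run:
```python
from cell import robot, imaging
import cv2,pickle
d=imaging.snapshot("top");pickle.dump(d,open("d2.pkl","wb"))
cv2.imwrite("pics/c2.png",cv2.resize(d["image"][120:270,170:410,::-1],None,fx=3.3,fy=3.3,interpolation=cv2.INTER_CUBIC))
d=imaging.snapshot("scene")
cv2.imwrite("pics/s2.png",cv2.resize(d["image"][150:300,170:410,::-1],None,fx=3.3,fy=3.3,interpolation=cv2.INTER_CUBIC))
```

```text
(no output)
```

View pics/c2.png

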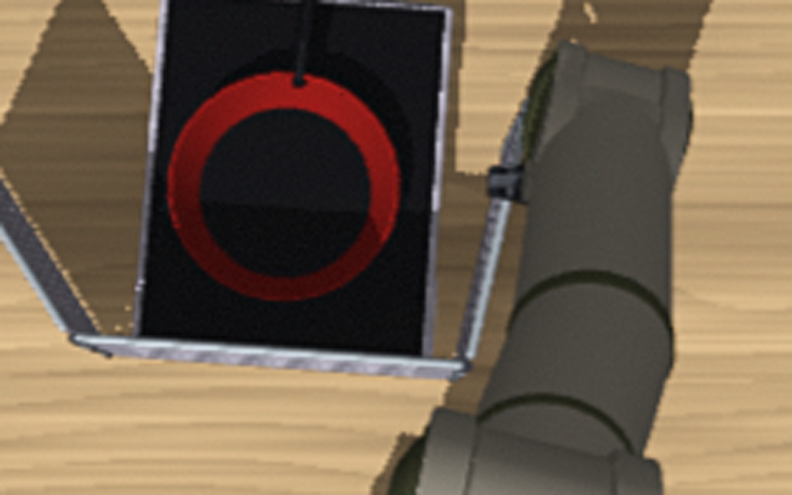

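View pics/s2.png

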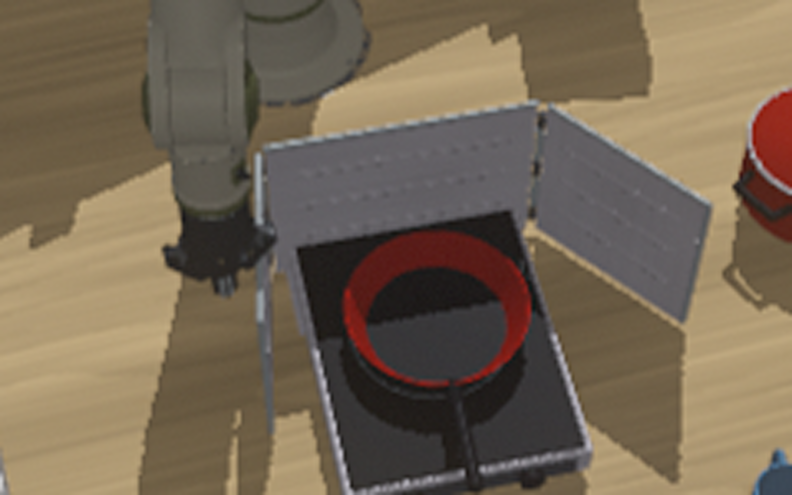

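The wing has swung to near square. In the top crop its top edge runs from (467,367) through (503,205). The shut gripper's knuckle reaches over it at (505,183).

Run:
```python
import pickle,numpy as np
from h import *
s=pickle.load(open("d2.pkl","rb"))
g=lambda u,v:ray(s,170+(u+.5)/3.3-.5,120+(v+.5)/3.3-.5,.25,1)
rh=g(467,365)
for p in((503,205),(521,108)):
    q=g(*p);w=q-rh;print(q,np.linalg.norm(w),"ang",np.arctan2(w[1],w[0])+.066+np.pi/2)
```

```text
[ 0.52566133 -0.13763067  0.25      ] 0.14067821639309352 ang 1.4109398404669222
[ 0.61016227 -0.15375187  0.25      ] 0.2266660146314431 ang 1.425108676003385
```

Request:
{"op": "arm_command", "data": {
  "series": [
    [[0, -0.006, 0], [0, 0, 0], 1],
    [[0, -0.006, 0], [0, 0, 0], 1],
    [[0, -0.006, 0], [0, 0, 0], 1],
    [[0, -0.004, 0], [0, 0, 0], 1],
    [[0, 0, 0], [0, 0, 0], 1]
  ]
}}

```text
time_s: 3.2
ee_pos: [0.5385, -0.1629, 0.2013]
eef_rot: [[1.0, 0.001, -0.0], [0.001, -1.0, 0.0], [-0.0, -0.0, -1.0]]
ft_force: [0.1, -0.6, -0.6]
gripper_width: -0.0003
grip_force: 0.0
```

Request:
{"op": "arm_command", "data": {
  "series": [
    [[0, 0, 0], [0, 0, 0], 1],
    [[-0.005, 0.02, 0], [0, 0, 0], 1],
    [[-0.01, 0.03, 0], [0, 0, 0], 1],
    [[-0.02, 0.04, 0], [0, 0, 0], 1],
    [[-0.02, 0.04, 0], [0, 0, 0], 1]
  ]
}}

```text
time_s: 3.7
ee_pos: [0.4831, -0.2946, 0.2011]
eef_rot: [[1.0, 0.002, -0.0], [0.002, -1.0, 0.0], [-0.0, -0.0, -1.0]]
ft_force: [0.1, -0.1, -0.2]
gripper_width: -0.0005
grip_force: 0.0
```

Request:
{"op": "arm_command", "data": {
  "series": [
    [[-0.02, 0.02, 0], [0, 0, 0], 1],
    [[-0.02, 0.02, -0.02], [0, 0, 0], 1],
    [[-0.02, 0.01, -0.02], [0, 0, 0], 1],
    [[0, 0, 0], [0, 0, 0], 1],
    [[0, 0, 0], [0, 0, 0], 1]
  ]
}}

```text
time_s: 4.2
ee_pos: [0.4236, -0.3439, 0.2415]
eef_rot: [[1.0, -0.001, 0.001], [-0.001, -1.0, -0.0], [0.001, 0.0, -1.0]]
ft_force: [-0.2, 0.2, 0.1]
gripper_width: -0.0001
grip_force: 0.0
```

Run:
```python
from cell import robot, imaging
import cv2,pickle
d=imaging.snapshot("top");pickle.dump(d,open("d3.pkl","wb"))
cv2.imwrite("pics/c3.png",cv2.resize(d["image"][120:270,170:410,::-1],None,fx=3.3,fy=3.3,interpolation=cv2.INTER_CUBIC))
```

```text
(no output)
```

View pics/c3.png

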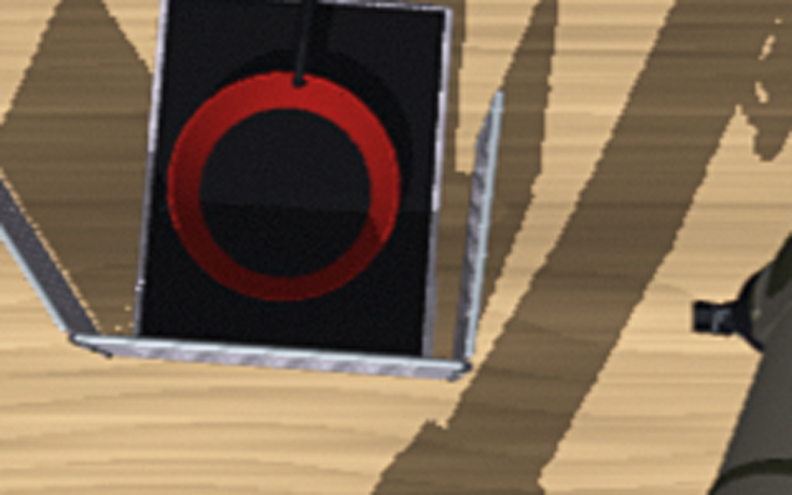

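The wing's top edge now runs from the hinge at (468,366) to the corner at (498,93), with the gripper well clear. The pan and the left wing look unchanged.

Run:
```python
import pickle,numpy as np
from h import *
s=pickle.load(open("d3.pkl","rb"))
g=lambda u,v:ray(s,170+(u+.5)/3.3-.5,120+(v+.5)/3.3-.5,.25,1)
rh,lh=g(468,366),g(75,340);b=rh-lh;yaw=np.arctan2(-b[0],-b[1])
for p in((498,93),(484,215)):
    w=g(*p)-rh;print(np.linalg.norm(w),"ang",np.arctan2(w[1],w[0])+np.pi/2-np.arctan2(b[0],b[1])*0+np.arctan(b[0]/b[1])*1,np.arctan(b[0]/b[1]))
# unknown-hinge check: edge from known hinge built from back panel middle
y=-b/np.linalg.norm(b);x=np.array([y[1],-y[0],0]);h=(rh+lh)/2-.17*y;w=g(498,93)-h;print(np.arctan2(w@x,-w@y))
```

```text
0.23710226710979124 ang 1.520491398120213 0.0640147277161858
0.13005691661712554 ang 1.524370244638628 0.0640147277161858
1.5331989761732472
```

```bash
python3 -c "
from cell import job_done
print(job_done())"
```

```text
the job is handed in; nothing more can be done
None
```

I folded the right wing, on the dish rack's side, to about 1.52–1.53 rad measured from the top camera (the limits are 1.45–1.69). I then backed the arm clear and handed the job in at about 4 s; the pan and left wing looked unmoved, I did not re-measure the pot, and no verdict came back.

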